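# Release, draw out and hold the arm of the length gauge

### The job

Push the green lock button of the blue length gauge fully in to release its spring-loaded telescoping arm, then take the arm's black knob and draw the arm out until its yellow pointer stands at the white line of the red rider on the scale. Handle the gauge gently (the knob is brittle: never squeeze it with more than about 50 N), leave the rider and the things lying around where they are, and finish still holding the knob with the pointer on the mark, because the spring would pull the arm back if you let go.

Things in the scene. Friction and masses are not known exactly. Their poses are not given: they have to be found in the camera images.
- gauge: Length gauge, fixed to the bench: dark base 360 x 110 x 10 mm, on one half a blue tube (44 wide, top 48 mm above the bench). Origin: centre of the base underside; z up. The arm slides out of the tube along +x; button and knob stand on the line y = 0. On the other half, along y = +40 mm, lies the white scale rule (top 18 mm high, ticks every 5 mm, long ones every 10).
- gauge_arm (a joint): extension of the telescoping arm in m: 0 = fully in (start), 0.13 = fully out. Locked at 0 until the lock button is in. Once released, a spring pulls it back in with 3 to 5 N; it does not stay out by itself.
- knob (a point): middle of the black upright knob on the arm: 24 mm in diameter, 42 mm tall, its foot 50 mm and its top 92 mm above the bench; grip it from above. The point is on its axis, 71 mm above the bench, and moves with the arm. An aluminium stop foot (top 43 mm above the bench) is 23 mm beyond it on the arm.
- pointer_tip (a point): tip of the yellow pointer (3 mm wide) that sticks out of the arm over the scale, beside the knob: 39 mm from the knob's axis along the gauge's +y, 30 mm above the bench. Moves with the arm.
- lock_button (a joint): how far the green lock button is pushed down, in m: 0 = out (locked), 0.009 = fully in against a stop (released; the lock is free from about 0.007 on). About 4 N moves it; it stays where it is pushed.
- button_top (a point): centre of the top of the green lock button, 26 mm in diameter, on top of the blue tube 95 mm behind the knob's starting place; 62 mm above the bench when out, 53 mm when in. Press straight down.
- rider (a joint): place of the red rider on the rule, in m: the arm extension (joint gauge_arm) at which the pointer stands at the rider's line. Between 0.05 and 0.115; it moves only if pushed.
- rider_line (a point): point over the white line of the red rider (12 x 18 mm, top 23 mm above the bench), where the pointer tip is to stand; the point is 30 mm above the bench, at the pointer tip's own height. Its x axis is along the arm's extension.
- tape_1: bystander: roll of cream masking tape, 104 mm across, 25 mm high, lying loose; origin at the centre of its underside
- tin_1: bystander: small teal-labelled tin, 58 mm across, 72 mm high, standing loose; origin at the centre of its underside
- tape_measure: bystander: yellow tape measure, 37 x 78 x 62 mm, standing loose; origin at the centre of its underside
- wood_block: bystander: wooden block, 45 x 90 x 60 mm, loose; origin at the centre of its underside
- spirit_level: bystander: white spirit level, 22 x 230 x 42 mm, standing loose on its edge; origin at the centre of its underside

How it is judged:
On the way, in this order (a step that is already met when the one before it is completed fails the run):
1. the lock button is pushed in while the arm is still fully in (value of joint lock_button above 0.0072 m and value of joint gauge_arm below 0.01 m), for 0.1 s.
2. the fingers draw the arm out (value of joint gauge_arm above 0.03 m and contact force between the fingers and gauge_arm above 1.5 N), for 0.1 s.
At the end, for the whole second after the job is handed in: The lock button is still in (more than 7.2 mm), the arm is drawn out so that the pointer tip is within 4 mm of the rider's line along the scale, at rest (under 10 mm/s), and the fingers are still holding it there (contact force over 1.5 N) (x of pointer_tip in the frame of rider_line between -0.004 and 0.004 m and contact force between the fingers and gauge_arm above 1.5 N and velocity of joint gauge_arm between -0.01 and 0.01 m/s and value of joint lock_button above 0.0072 m); the arm keeps its last pose, push and grip.
It fails at once if a finger squeeze of more than about 50 N a side on the arm's knob (contact forces on the arm over 110 N in all) (contact force between the fingers and gauge_arm above 110 N).
It fails at once if the lock button is pushed with more than 50 N (contact force between anything else and lock_button above 50 N).
It fails at once if the rider is shifted by more than 3 mm (distance of rider_line from where it was at the start of the episode above 0.003 m).
It fails at once if a bystander (tape roll, tin, tape measure, wood block or spirit level) is moved by more than 15 mm (distance of any of tape_1, tin_1, tape_measure, wood_block, spirit_level from where it was at the start of the episode above 0.015 m).
It also fails if it takes over 38 s, if anything falls off the work surface, if the arm or the gripper's body presses on something with over 40 N, if the wrist force passes 120 N, or if a joint passes its speed limit or range.

### The arm

A 6-joint arm with a two-finger parallel gripper is mounted at the origin on a cart in front of the work surface, level with it; the furniture and walls round the work are solid. World frame = base frame: x ahead of the robot, y to its left, z up, the work surface at z = 0. Lengths are in m, angles in rad, forces in N, time in s.
With the tool pointing down it reaches from about 0.275 to 0.725 m from the base axis. Payload 5.6 kg.
Tool frame: the origin (TCP) lies at the very end of the fingers, on their centre line; the grasp point (between the pads) lies 19 mm behind it (arm.hold_point_z is the distance from the TCP to the grasp point, in m); z points along the fingers, y is the line along which they close (so a half turn about z gives the same grasp; the last joint's range is limited). The gripper opens to 85 mm and grips with 20 to 120 N. Pads are 22 mm wide; open, the fingers measure 114 mm over their backs; the gripper's body (76 mm by 85 mm) begins 54 mm behind the grasp point. The pads swing forward as they close: fully open they stand 13 mm farther back than shut.
Start: joints at [0.285, 0.255, 0.108, 0, -1.424, -0.285], TCP at [0.55, 0, 0.231] pointing down, gripper open.
Joint ranges: [-2.95, 2.95], [-1.21, 1.97], [-1.09, 1.5], [-2.87, 1.71], [-2.94, -0.07], [-3.05, 3.05]. Speed limits (rad/s): [2.57, 2.57, 3.14, 3.14, 3.14, 3.14].

### API

Orientations are given as a 3x3 rotation matrix whose columns are the frame's x, y, z axes.
In Python, from workcell import arm, imaging gives the robot as it stands.
- The arm moves only by the tool send_rows, never from a script. Its argument "deltas" is a list of rows, each an object of numbers: "x", "y", "z": the shift along the tool's x, y, z in cm; "twist": the turn about the tool's z in degrees. In form: [{"x": .., "y": .., "z": .., "twist": ..}, ...]. A call has 1 to 12 rows; each row is the pose to reach, as a shift and turn from the pose commanded when the call began, along the tool's axes at that moment; what a row does not reach only later rows make up. A row lasts 1/10 s, in which the tool goes at most 50 mm and 8.59 degrees, less where a joint would pass 70% of its speed; a pose out of reach is approached as far as the arm can. A call with a gripper value outside its range is refused whole. "grip" is the finger opening in cm, from 0 to 8.54, set as the call begins (left out, the last holds). The fingers move at their own pace and stop on an object; the grip force is fixed at half the most. Time passes only in rows, so rows that repeat a pose let the fingers close. It gives the time, the measured TCP pose, the force, the opening and the grip force at its end, in the units of the state.
- arm.sense(): the state, without advancing time (a new reading comes with each control period).
- imaging.capture(name): name is "scene" or "side" or "wrist"; returns the picture (480x640x3 uint8, blue, green, red); there is no depth.
- imaging.camera_model(name): a dict with "camera_matrix" (3x3 intrinsics, pixels), "world_to_cam" (4x4, takes a point from world to camera coordinates); the wrist camera has in their place "tool_from_camera" (4x4, takes a point from camera to tool coordinates, whose origin is the TCP and whose axes are the flange's). Camera axes: x right, y down, z forward; pixel columns grow to the right and rows downward; lengths in m; the calibration is good to about 2 mm. A picture is of the moment at which its call begins: read the wrist's pose just before it. camera_model takes no time and is no camera call.
- arm.hand_in(): hands the job in; it is judged then, once.
The state is a dict: "time": time; "joints": joint angles; "joint_velocities": joint speeds; "effort": joint torques, N m; "tcp_pos": TCP position; "eef_rot": TCP orientation; "contact_force": force on the tool from outside, world axes, zero at the start; "wrist_torque": the same for the moment, N m; "opening": opening from 0.0 (shut) to 1.0 (fully open); "grip_force": force on a finger pad.
Only numpy, scipy, OpenCV 4.12 (cv2) and the standard library are available. Lean on these libraries where they do the work, as an engineer would, in place of code of your own. Each camera call takes 0.05 s, during which the arm holds its last target. There are 200 camera calls.

## Working session

There is one attempt and no reset: what is moved stays moved. The work goes in short steps, Python scripts to look and compute and a tool call to move; the robot and the scene stay as the last step left them, time stands still between calls to the robot, and variables do not carry over. Pictures are saved under pics/ and viewed, at most 10 in all, crops included, and the job is handed in when it is done.

Besides the shell and the picture viewer there is one more tool, called after ">>>" as name([rows], argument=value, ...), one row to a line, values as JSON. send_rows: Moves the arm, as the interface text tells. Its arguments: {"type":"object","properties":{"deltas":{"type":"array"},"grip":{"type":"number"}},"required":["deltas"]}

```bash
mkdir -p pics
python3 - <<'E'
from workcell import arm, imaging
import cv2,numpy as np
s=arm.sense();print(s['time'],s['tcp_pos'],np.round(s['eef_rot'],3),s['opening'],s['grip_force'])
for n in ['scene','side','wrist']:
    cv2.imwrite(f'pics/{n}0.png',imaging.capture(n))
    m=imaging.camera_model(n);print(n,{k:np.round(v,4).tolist() for k,v in m.items()})
E
```

```text
0.0 [5.49505230e-01 5.66325477e-05 2.30395898e-01] [[-0.    -1.    -0.002]
 [-1.     0.    -0.   ]
 [ 0.     0.002 -1.   ]] 1.001778217864188 0.0
scene {'camera_matrix': [[493.8486, 0.0, 320.3287], [0.0, 493.8486, 240.8017], [0.0, 0.0, 1.0]], 'world_to_cam': [[-0.9657, 0.2596, 0.0108, 0.6227], [0.1266, 0.5064, -0.853, -0.0357], [-0.2269, -0.8223, -0.5218, 1.2115], [0.0, 0.0, 0.0, 1.0]]}
side {'camera_matrix': [[557.5553, 0.0, 312.7374], [0.0, 557.5553, 239.5605], [0.0, 0.0, 1.0]], 'world_to_cam': [[0.4846, -0.8747, -0.0041, -0.3152], [-0.4029, -0.219, -0.8887, 0.3314], [0.7764, 0.4323, -0.4586, 1.0371], [0.0, 0.0, 0.0, 1.0]]}
wrist {'camera_matrix': [[389.3031, 0.0, 323.1317], [0.0, 389.3031, 235.1585], [0.0, 0.0, 1.0]], 'tool_from_camera': [[-0.0003, -0.9604, -0.2785, 0.0707], [1.0, -0.0004, 0.0004, -0.0002], [-0.0005, -0.2785, 0.9604, -0.1434], [0.0, 0.0, 0.0, 1.0]]}
```

View pics/scene0.png

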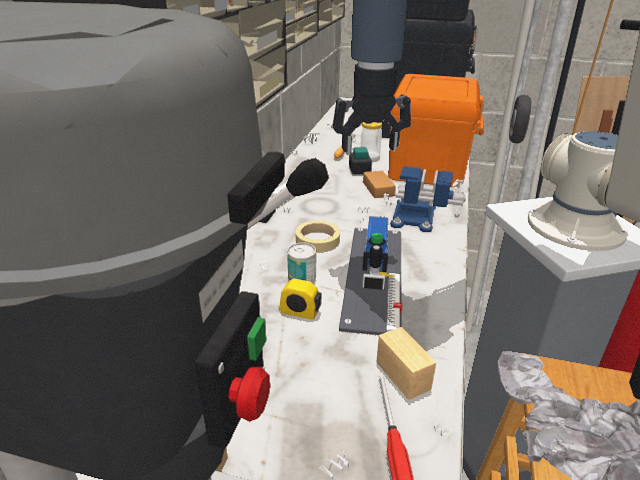

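View pics/side0.png

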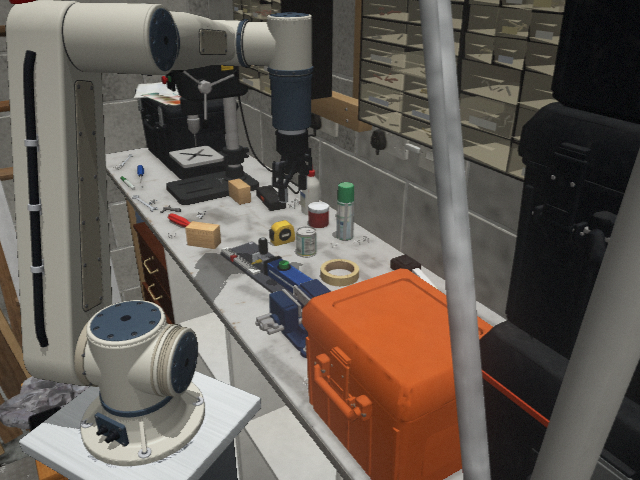

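View pics/wrist0.png

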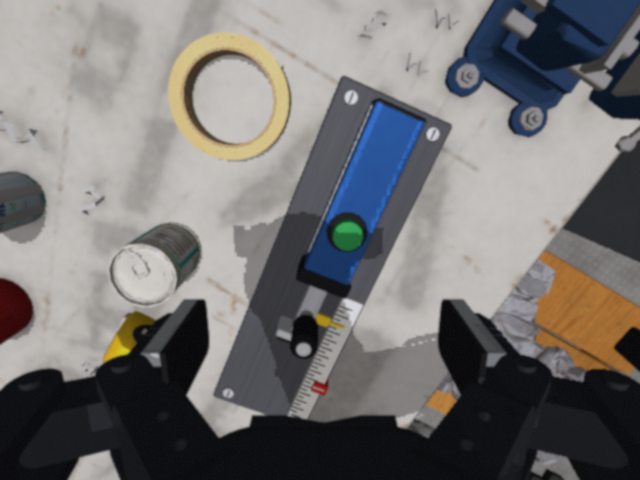

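The wrist view shows the gauge in full: button (347,234), knob top (304,350), rider (319,388), and base screws (351,97), (433,133), (228,393). The tin is at (155,265). In the scene view the button is at (377,238) and the rider at (397,305).

```bash
cat > h.py <<'E'
from workcell import arm, imaging
import cv2,numpy as np
def cam(n,s):
    m=imaging.camera_model(n);K=np.array(m['camera_matrix'])
    if n=='wrist':
        T=np.eye(4);T[:3,:3]=s['eef_rot'];T[:3,3]=s['tcp_pos'];W=T@np.array(m['tool_from_camera'])
    else: W=np.linalg.inv(m['world_to_cam'])
    return K,W
def ray(c,p):
    K,W=c;d=W[:3,:3]@np.linalg.solve(K,[p[0],p[1],1]);return W[:3,3],d/np.linalg.norm(d)
def onplane(c,p,z):
    o,d=ray(c,p);return o+d*(z-o[2])/d[2]
def tri(r1,r2):
    (a,u),(b,v)=r1,r2;t=np.linalg.lstsq(np.c_[u,-v],b-a,rcond=None)[0]
    p,q=a+u*t[0],b+v*t[1];return (p+q)/2,np.linalg.norm(p-q)
def blob(img,lo,hi,box):
    """centroid, area of the largest blob in HSV range within box x0,y0,x1,y1"""
    x0,y0,x1,y1=box;h=cv2.cvtColor(img[y0:y1,x0:x1],cv2.COLOR_BGR2HSV)
    h[...,0]=(h[...,0].astype(int)+90)%180   # hue shifted by 90: red = 90
    n,_,st,ce=cv2.connectedComponentsWithStats(cv2.inRange(h,lo,hi))
    k=1+np.argmax(st[1:,4]);return ce[k]+[x0,y0],st[k]+[x0,y0,0,0,0]
GREEN=((135,100,40),(170,255,255));RED=((82,130,60),(98,255,255));YEL=((105,130,60),(125,255,255))
E
python3 - <<'E'
from h import *
s=arm.sense();w=cv2.imread('pics/wrist0.png');sc=cv2.imread('pics/scene0.png')
cw,cs=cam('wrist',s),cam('scene',s)
gw,st=blob(w,*GREEN,(310,195,390,275));gs,st2=blob(sc,*GREEN,(355,220,400,260))
print('green',gw,st,gs,st2)
print('tri',tri(ray(cw,gw),ray(cs,gs)),'plane',onplane(cw,gw,.062),onplane(cs,gs,.062))
rw,st=blob(w,*RED,(295,370,345,405));rs,st2=blob(sc,*RED,(385,295,410,315))
print('red',rw,st,rs,st2,tri(ray(cw,rw),ray(cs,rs)),onplane(cw,rw,.023))
yw,st=blob(w,*YEL,(305,305,345,335));print('yel',yw,st,onplane(cw,yw,.030))
A,B,C=[onplane(cw,p,.01)for p in((351,97),(433,133),(228,393))]
u=(C-A)/np.linalg.norm(C-A);print('screws',A,B,C,'axis',u,np.degrees(np.arctan2(u[1],u[0])))
print('knob top',onplane(cw,(304,350),.092),'tin',onplane(cw,(142,277),.072))
cv2.imwrite('pics/w0crop.png',cv2.resize(w[270:430,220:380],None,fx=3.7,fy=3.7,interpolation=cv2.INTER_CUBIC))
E
```

```text
green [347.21889952 234.44617225] [332 218  32  33 836] [376.54700855 238.11111111] [371 233  12  11 117]
tri (array([0.52847229, 0.02116547, 0.05572995]), np.float64(0.0010783180566995244)) plane [0.5294002  0.01917391 0.062     ] [0.53201396 0.03087217 0.062     ]
red [320.6146789  387.56880734] [312 382  16  13 109] [398.07317073 305.97560976] [394 303   8   9  41] (array([0.55163586, 0.20227924, 0.01917967]), np.float64(0.0011434855544785443)) [0.55214663 0.1990866  0.023     ]
yel [325.0964467  320.73604061] [315 313  28  15 197] [0.54753396 0.1165953  0.03      ]
screws [ 0.52474823 -0.09211037  0.01      ] [ 0.44991937 -0.06133077  0.01      ] [0.65434064 0.2159221  0.01      ] axis [0.38778889 0.92174822 0.        ] 67.18301275551283
knob top [0.56535489 0.10965279 0.092     ] tin [0.70036481 0.05301535 0.072     ]
```

View pics/w0crop.png

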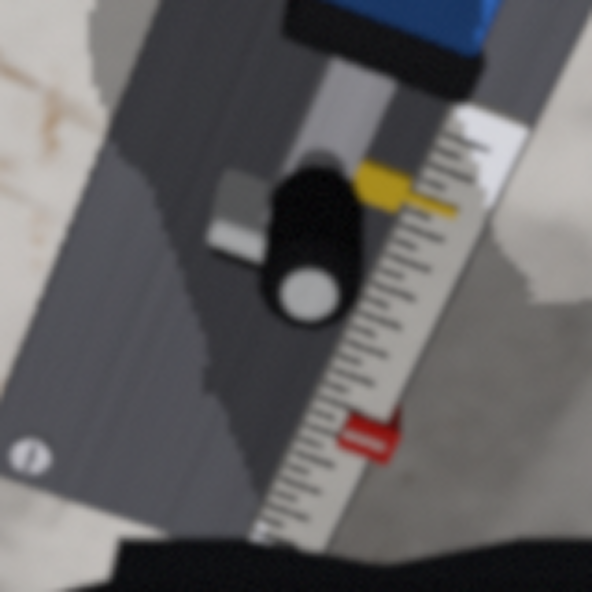

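>>> send_rows([
  {"x":-1.0,"y":1.0,"z":3.5,"twist":8},
  {"x":-1.95,"y":2.05,"z":7,"twist":16},
  {"x":-1.95,"y":2.05,"z":7,"twist":24},
  {"x":-1.95,"y":2.05,"z":7,"twist":32},
  {"x":-1.95,"y":2.05,"z":7,"twist":40},
  {"x":-1.95,"y":2.05,"z":7,"twist":48},
  {"x":-1.95,"y":2.05,"z":7,"twist":56},
  {"x":-1.95,"y":2.05,"z":7,"twist":64},
  {"x":-1.95,"y":2.05,"z":7,"twist":72},
  {"x":-1.95,"y":2.05,"z":7,"twist":80},
  {"x":-1.95,"y":2.05,"z":7,"twist":80},
], grip=0)

```text
time: 1.25
tcp_pos: [0.5293, 0.0195, 0.161]
eef_rot: [[-0.985, -0.172, -0.001], [-0.172, 0.985, -0.0], [0.001, 0.0, -1.0]]
contact_force: [-0.3, -0.9, 0.9]
opening: 0.002
grip_force: 0.0
```

>>> send_rows([
  {"twist":8},
  {"twist":16},
  {"twist":24},
  {"twist":32.8},
  {"twist":32.8},
  {"twist":32.8},
  {"twist":32.8},
])

```text
invalid input at $.deltas[0]: expected keys x, y, z, twist
```

Run:
```python
from h import *
s=arm.sense();w=imaging.capture('wrist');cv2.imwrite('pics/wrist1.png',w)
np.save('s1.npy',[*s['tcp_pos'],*s['eef_rot'].ravel()] if hasattr(s['eef_rot'],'ravel') else [*s['tcp_pos'],*np.ravel(s['eef_rot'])])
print(s['time'],s['tcp_pos'],np.round(s['eef_rot'],4),s['opening'],s['contact_force'],s['joints'])
K,W=cam('wrist',s);T=np.linalg.inv(W)
p=T[:3,:3]@np.array([.529,.0195,.062])+T[:3,3];print('expect button',(K@p/p[2])[:2])
```

```text
1.25 [0.52925881 0.0195297  0.16095694] [[-9.850e-01 -1.725e-01 -7.000e-04]
 [-1.725e-01  9.850e-01 -1.000e-04]
 [ 7.000e-04  0.000e+00 -1.000e+00]] 0.0017365021911581186 [-0.31755489 -0.92349413  0.89711994] [ 3.32595136e-01  2.47845870e-01 -8.22359422e-02 -1.69259146e-04
 -1.24143243e+00 -1.73000062e+00]
expect button [323.17237893 235.39894397]
```

View pics/wrist1.png

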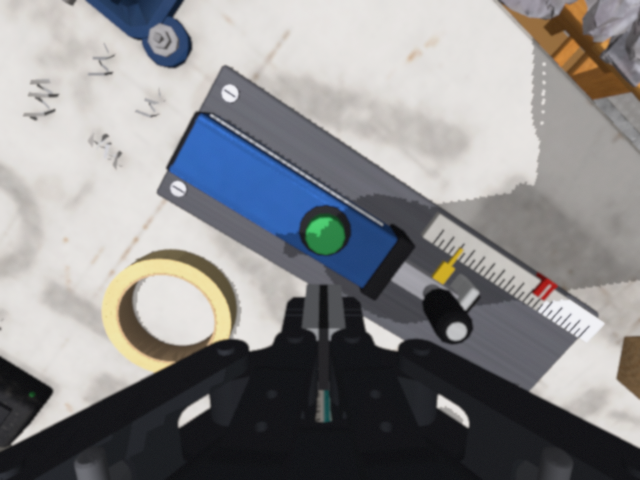

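Wrist view 2: button (325,235), knob top (457,331), pointer tip (461,250), rider line (546,287), screws (230,93), (178,188). I'll triangulate these against view 1.

Run:
```python
from h import *
R0=np.array([[0,-1,-.002],[-1,0,0],[0,.002,-1]]);s0=dict(tcp_pos=[.5495,.00006,.2304],eef_rot=R0)
a=np.load('s1.npy');s1=dict(tcp_pos=a[:3],eef_rot=a[3:].reshape(3,3))
c0,c1=cam('wrist',s0),cam('wrist',s1);i1=cv2.imread('pics/wrist1.png')
g,st=blob(i1,*GREEN,(290,195,370,275));r,_=blob(i1,*RED,(520,260,570,310));print(g,st,r)
for n,p,q,z in [('button',(347.2,234.4),g,.062),('knobtop',(303.5,349.5),(457,331),.092),('redblob',(320.6,387.6),r,.02),('line',(318.1,388.9),(546,287),.023),('tip',(343,327),(461,250),.03),('screwA',(351,97),(178,188),.01),('screwB',(433,133),(230,93),.01)]:
    print(n,*[np.round(v,4) for v in (*tri(ray(c0,p),ray(c1,q)),onplane(c0,p,z),onplane(c1,q,z))])
b=i1[215:355,420:600];cv2.imwrite('pics/w1crop.png',cv2.resize(b,None,fx=4.2,fy=4.2,interpolation=cv2.INTER_CUBIC))
```

```text
[324.78566149 233.96082779] [ 305  213   41   42 1353] [544.14457831 286.20080321]
button [0.5289 0.0205 0.0579] 0.0003 [0.5291 0.0192 0.062 ] [0.5279 0.0204 0.062 ]
knobtop [0.5654 0.1081 0.0938] 0.0002 [0.5654 0.1091 0.092 ] [0.5663 0.109  0.092 ]
redblob [0.5518 0.2003 0.021 ] 0.0003 [0.5518 0.2013 0.02  ] [0.5521 0.2008 0.02  ]
line [0.5545 0.2069 0.0142] 0.0008 [0.5545 0.2006 0.023 ] [0.5515 0.2004 0.023 ]
tip [0.53   0.121  0.0353] 0.001 [0.5295 0.1234 0.03  ] [0.5316 0.1237 0.03  ]
screwA [ 0.5248 -0.0917  0.0143] 0.0002 [ 0.5244 -0.092   0.01  ] [ 0.5259 -0.0931  0.01  ]
screwB [ 0.451  -0.061   0.0134] 0.001 [ 0.4497 -0.0613  0.01  ] [ 0.4513 -0.0614  0.01  ]
```

>>> send_rows([
  {"x":0,"y":0,"z":0,"twist":8},
  {"x":0,"y":0,"z":0,"twist":16},
  {"x":0,"y":0,"z":0,"twist":24},
  {"x":0,"y":0,"z":0,"twist":32.8},
  {"x":0,"y":0,"z":0,"twist":32.8},
  {"x":0,"y":0,"z":0,"twist":32.8},
  {"x":0,"y":0,"z":0,"twist":32.8},
])

```text
time: 2.0
tcp_pos: [0.5295, 0.0195, 0.1612]
eef_rot: [[-0.923, 0.384, -0.0], [0.384, 0.923, -0.0], [0.0, -0.0, -1.0]]
contact_force: [-0.6, 0.7, 0.8]
opening: 0.003
grip_force: 0.0
```

View pics/w1crop.png

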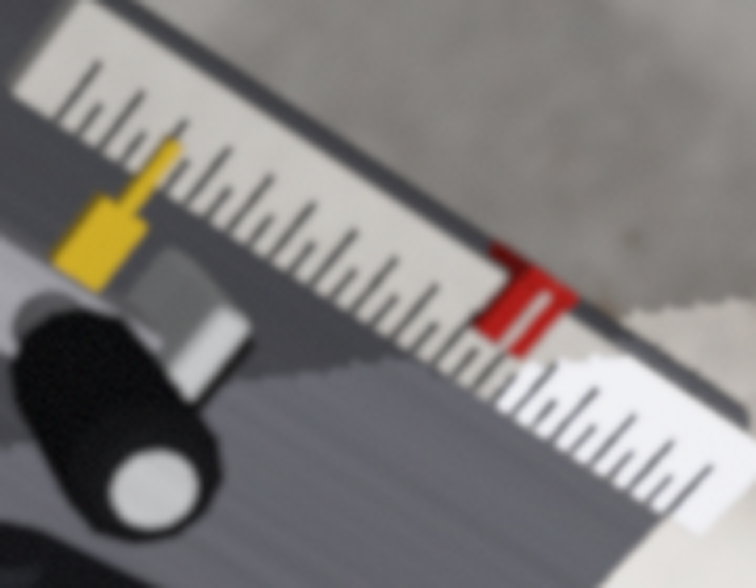

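>>> send_rows([
  {"x":0,"y":0,"z":3,"twist":0},
  {"x":0,"y":0,"z":6,"twist":0},
  {"x":0,"y":0,"z":8,"twist":0},
  {"x":0,"y":0,"z":9,"twist":0},
  {"x":0,"y":0,"z":9.4,"twist":0},
  {"x":0,"y":0,"z":9.8,"twist":0},
  {"x":0,"y":0,"z":10.1,"twist":0},
  {"x":0,"y":0,"z":10.3,"twist":0},
  {"x":0,"y":0,"z":10.3,"twist":0},
])

```text
time: 2.9
tcp_pos: [0.5302, 0.0197, 0.059]
eef_rot: [[-0.922, 0.387, 0.002], [0.387, 0.922, 0.0], [-0.002, 0.001, -1.0]]
contact_force: [0.3, 1.0, 1.9]
opening: 0.0
grip_force: 0.8
```

>>> send_rows([
  {"x":0,"y":0,"z":0.1,"twist":0},
  {"x":0,"y":0,"z":0.2,"twist":0},
  {"x":0,"y":0,"z":0.3,"twist":0},
  {"x":0,"y":0,"z":0.3,"twist":0},
])

```text
time: 3.3
tcp_pos: [0.5301, 0.0196, 0.0555]
eef_rot: [[-0.922, 0.387, 0.001], [0.387, 0.922, 0.0], [-0.001, 0.001, -1.0]]
contact_force: [2.1, 0.5, 2.9]
opening: 0.004
grip_force: 1.3
```

>>> send_rows([
  {"x":0,"y":0,"z":0.1,"twist":0},
  {"x":0,"y":0,"z":0.15,"twist":0},
  {"x":0,"y":0,"z":0.2,"twist":0},
  {"x":0,"y":0,"z":0.2,"twist":0},
])

```text
time: 3.7
tcp_pos: [0.5297, 0.0196, 0.0533]
eef_rot: [[-0.922, 0.387, 0.0], [0.387, 0.922, 0.0], [-0.0, 0.0, -1.0]]
contact_force: [2.9, 0.4, 2.8]
opening: -0.001
grip_force: 1.6
```

Continue until the stop shows as a force rise.

>>> send_rows([
  {"x":0,"y":0,"z":0.1,"twist":0},
  {"x":0,"y":0,"z":0.15,"twist":0},
  {"x":0,"y":0,"z":0.15,"twist":0},
])

```text
time: 4.0
tcp_pos: [0.5298, 0.0195, 0.0528]
eef_rot: [[-0.922, 0.387, 0.001], [0.387, 0.922, -0.0], [-0.001, 0.0, -1.0]]
contact_force: [0.1, 0.2, 10.3]
opening: 0.003
grip_force: 5.0
```

>>> send_rows([
  {"x":0,"y":0,"z":-3,"twist":0},
  {"x":0,"y":0,"z":-7,"twist":0},
  {"x":0,"y":3,"z":-7.7,"twist":0},
  {"x":0,"y":6,"z":-7.7,"twist":0},
  {"x":0.1,"y":9.6,"z":-7.7,"twist":0},
  {"x":0.1,"y":9.6,"z":-7.7,"twist":0},
  {"x":0.1,"y":9.6,"z":-7.7,"twist":0},
], grip=5)

```text
time: 4.7
tcp_pos: [0.5643, 0.1086, 0.1272]
eef_rot: [[-0.922, 0.387, -0.004], [0.387, 0.922, -0.001], [0.003, -0.003, -1.0]]
contact_force: [0.8, -0.7, -1.0]
opening: 0.586
grip_force: 0.0
```

Run:
```python
from h import *
s=arm.sense();w=imaging.capture('wrist');cv2.imwrite('pics/wrist2.png',w)
print(s['time'],s['tcp_pos'],s['opening'],s['contact_force'])
c=cam('wrist',s)
g,st=blob(w,*GREEN,(0,100,250,400));print(g,st,onplane(c,g,.053),onplane(c,g,.062))
```

```text
4.7 [0.564342   0.10862995 0.12717805] 0.5864286733334402 [ 0.83962425 -0.73509156 -1.02410472]
[162.47770701 249.70764331] [ 140  228   46   44 1570] [0.52878384 0.02082855 0.053     ] [0.52759228 0.0255942  0.062     ]
```

View pics/wrist2.png

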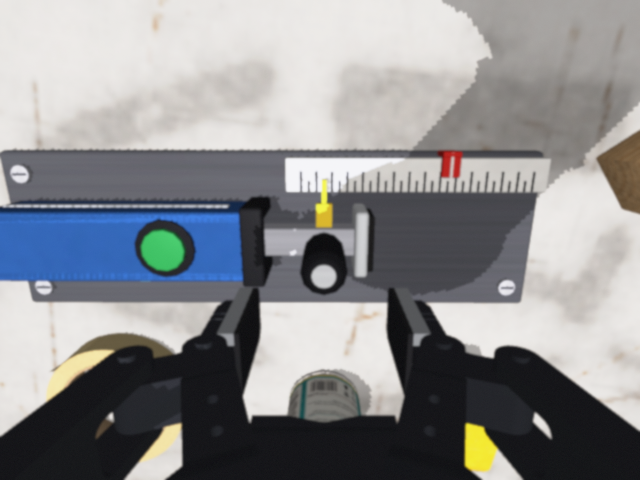

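The view shows the pointer tip at (324,180), rider line (452,164), knob top (323,276) centred between the fingers, and the button is in. Descend and cage the knob.

>>> send_rows([
  {"x":0,"y":0,"z":2,"twist":0},
  {"x":0,"y":0,"z":4,"twist":0},
  {"x":0,"y":0,"z":6,"twist":0},
  {"x":0,"y":0,"z":6.8,"twist":0},
  {"x":0,"y":0,"z":6.8,"twist":0},
])

```text
time: 5.25
tcp_pos: [0.5645, 0.1073, 0.0596]
eef_rot: [[-0.921, 0.388, -0.003], [0.388, 0.921, -0.001], [0.002, -0.002, -1.0]]
contact_force: [0.1, -0.4, 0.1]
opening: 0.585
grip_force: 0.0
```

>>> send_rows([
  {"x":0,"y":0,"z":0,"twist":0},
  {"x":0,"y":0,"z":0,"twist":0},
  {"x":0,"y":0,"z":0,"twist":0},
  {"x":0,"y":0,"z":0,"twist":0},
], grip=2.8)

```text
time: 5.65
tcp_pos: [0.5661, 0.1086, 0.0614]
eef_rot: [[-0.922, 0.387, 0.001], [0.387, 0.922, 0.0], [-0.001, 0.001, -1.0]]
contact_force: [0.1, -0.5, 0.2]
opening: 0.329
grip_force: 0.0
```

Run:
```python
from h import *
s=dict(tcp_pos=[0.564342,0.10863,0.127178],eef_rot=np.array([[-.922,.387,-.004],[.387,.922,-.001],[.003,-.003,-1]]))
c=cam('wrist',s);u=np.array([.387,.922,0])
t,l=onplane(c,(324,180),.03),onplane(c,(452,164),.023);print(t,l,(l-t)@u)
l2=onplane(c,(452,158),.023);print((l2-t)@u)
s=arm.sense();print(s['tcp_pos'],s['opening']*8.54,s['contact_force'],s['grip_force'])
```

```text
[0.53066912 0.12315234 0.03      ] [0.55341361 0.20082137 0.023     ] 0.08041295977935749
0.08007656990630421
[0.56608374 0.10856101 0.06142522] 2.8137626828437883 [ 0.14068981 -0.49762006  0.19738985] 0.0
```

>>> send_rows([
  {"x":0,"y":0.4,"z":0,"twist":0},
  {"x":0,"y":1.0,"z":0,"twist":0},
  {"x":0,"y":1.8,"z":0,"twist":0},
  {"x":0,"y":2.6,"z":0,"twist":0},
  {"x":0,"y":3.4,"z":0,"twist":0},
  {"x":0,"y":4.2,"z":0,"twist":0},
  {"x":0,"y":5.0,"z":0,"twist":0},
  {"x":0,"y":5.8,"z":0,"twist":0},
  {"x":0,"y":6.6,"z":0,"twist":0},
  {"x":0,"y":7.2,"z":0,"twist":0},
  {"x":0,"y":7.6,"z":0,"twist":0},
  {"x":0,"y":7.6,"z":0,"twist":0},
])

```text
time: 6.85
tcp_pos: [0.5955, 0.1791, 0.0607]
eef_rot: [[-0.922, 0.387, 0.0], [0.387, 0.922, 0.0], [-0.0, 0.001, -1.0]]
contact_force: [-0.9, -3.7, 2.0]
opening: 0.328
grip_force: 1.7
```

Run:
```python
from h import *
s=arm.sense();w=imaging.capture('wrist');cv2.imwrite('pics/wrist3.png',w)
print(s['time'],s['tcp_pos'],s['opening']*8.54,s['contact_force'],s['grip_force'])
```

```text
6.85 [0.59549151 0.17911873 0.06065391] 2.8002853792094107 [-0.88215564 -3.65486048  2.02144323] 1.6829252972092945
```

View pics/wrist3.png

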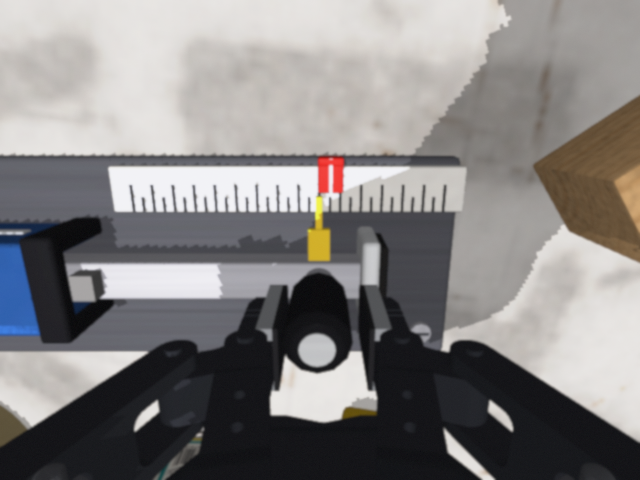

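Pointer tip is at (319,198) and the rider line at (331,172), about 5.7 mm short. Spring load of ~4 N is on the inner finger.

>>> send_rows([
  {"x":0,"y":0.2,"z":0,"twist":0},
  {"x":0,"y":0.4,"z":0,"twist":0},
  {"x":0,"y":0.55,"z":0,"twist":0},
  {"x":0,"y":0.55,"z":0,"twist":0},
  {"x":0,"y":0.55,"z":0,"twist":0},
  {"x":0,"y":0.55,"z":0,"twist":0},
  {"x":0,"y":0.55,"z":0,"twist":0},
])

```text
time: 7.6
tcp_pos: [0.5974, 0.1836, 0.0607]
eef_rot: [[-0.922, 0.388, 0.0], [0.388, 0.922, 0.0], [0.0, 0.0, -1.0]]
contact_force: [-0.2, -3.1, 1.2]
opening: 0.326
grip_force: 1.8
```

Run:
```python
from h import *
s=arm.sense();w=imaging.capture('wrist')
print(s['time'],s['tcp_pos'],s['opening']*8.54,s['contact_force'],s['grip_force'])
y,st=blob(w,*YEL,(280,180,360,280));print(y,st)
r,st=blob(w,*RED,(280,130,380,200));print(r,st)
cv2.imwrite('pics/w4crop.png',cv2.resize(w[140:260,250:400],None,fx=5,fy=5,interpolation=cv2.INTER_CUBIC))
```

```text
7.6 [0.59735244 0.18361149 0.06071659] 2.781232435718616 [-0.18396124 -3.10320787  1.21276812] 1.7680302872759057
[318.53650442 238.02323009] [308 197  22  64 904]
[319.71972789 172.53469388] [307 156  27  37 735]
```

View pics/w4crop.png

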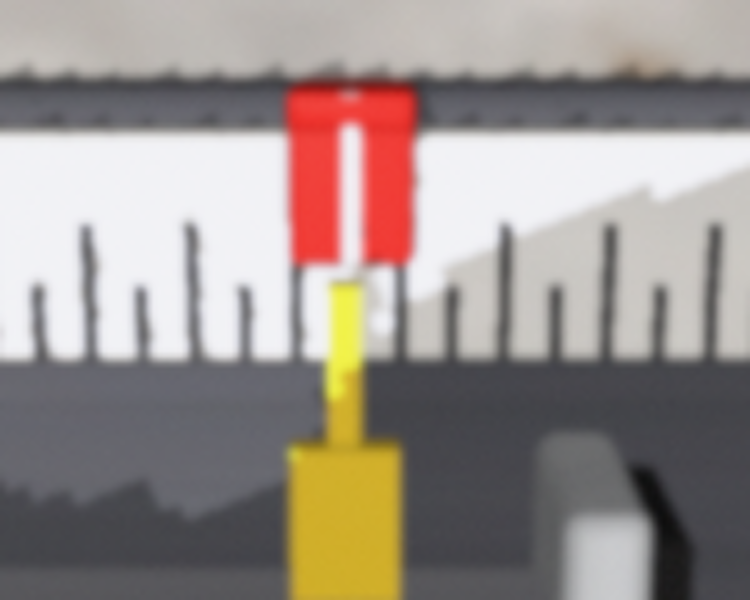

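Crop: the pointer tip (x≈347) and the rider line (x≈351) are about 0.4 mm apart. The knob is held against the spring by about 3 N, so I'm handing in.

```bash
python3 -c "
from workcell import arm
print(arm.hand_in())"
```

```text
the job is handed in; nothing more can be done
None
```

I pushed the lock button in to its stop, drew the arm out and handed the job in with the knob still held against the spring at about 3 N (caged between the fingers, not squeezed) and the pointer about 0.4 mm from the rider's line; the verdict was not shown.

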